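Pointing check before gauging the gear

ROBOT

A 6-joint arm with a two-finger parallel gripper is mounted at the origin on the work surface; the furniture and walls round the work are solid. World frame = base frame: x ahead of the robot, y to its left, z up, the work surface at z = 0. Lengths are in mm, angles in degrees, forces in N, time in s.
With the tool pointing down it reaches from about 300 to 875 mm from the base axis. Payload 4.2 kg.
Tool frame: the origin (TCP) lies at the very end of the fingers, on their centre line; the grasp point (between the pads) lies bot.grip_depth behind it (bot.grip_depth is the distance from the TCP to the grasp point, in mm); z points along the fingers, y is the direction in which the jaws open and shut (so a half turn about z gives the same grasp; the last joint's range is limited). The gripper opens to 85 mm and grips with 20 to 120 N. Pads are 22 mm wide; open, the fingers measure 114 mm over their backs; the gripper's body (76 mm by 85 mm) begins 54 mm behind the grasp point. The pads swing forward as they close: fully open they stand 13 mm farther back than shut.
Start: joints at [-77.75, 18.312, 89.639, -0, 72.044, -1.146], TCP at [133.215, -559.37, 231.338] pointing down, gripper open.
Joint ranges: [-177.97, 177.97], [-48.28, 115.42], [12.27, 149.76], [-77.06, 257.06], [2.81, 150.46], [-146.56, 146.56]. Speed limits (degrees/s): [147.25, 147.25, 180, 180, 180, 180].

INTERFACE

Orientations are given as a 3x3 rotation matrix whose columns are the frame's x, y, z axes.
In Python, from station import bot, read_camera, camera_params gives the robot as it stands.
- The arm moves only by the tool move_arm, never from a script. Its argument "deltas" is a list that holds one entry, the list of rows, each a list of 4 numbers: the shift along the tool's x, y, z in mm, then the turn about the tool's z in degrees. In form: [[[x, y, z, spin], ...]]. A call has 1 to 12 rows; each row is the pose to reach, as a shift and turn from the pose measured when the call began, along the tool's axes at that moment; what a row does not reach only later rows make up. A row lasts 1/12 s, in which the tool goes at most 41.7 mm and 7.16 degrees, less where a joint would pass 70% of its speed; a pose out of reach is approached as far as the arm can. A call with a gripper value outside its range is refused whole. "grip" is the opening in per cent of the stroke, from 0 (shut) to 100 (fully open), set as the call begins (left out, the last holds). The fingers move at their own pace and stop on an object; "force" is the grip in N (left out, the last holds). Time passes only in rows, so rows that repeat a pose let the fingers close. It gives the time, the measured TCP pose, the force and the opening at its end, in the units of the state.
- bot.get_state(): the state, without advancing time (a new reading comes with each control period).
- read_camera(name): name is "side" or "top"; returns (picture, depth): 384x512x3 uint8, red, green, blue; 384x512 float32, mm along the optical axis (not along the pixel's ray), 0 where there is no reading.
- camera_params(name): a dict with "fx", "fy", "cx", "cy" (pixels), "k1" (the pictures are not rectified: a ray, as slopes to the right and down, at radius r is drawn at 1 + k1 r^2 times it, then the intrinsics apply), "R" (3x3) and "t" (3): a world point X has camera coordinates R X + t. Camera axes: x right, y down, z forward; pixel columns grow to the right and rows downward; lengths in mm; the calibration is good to about 2 mm. A picture is of the moment at which its call begins. camera_params takes no time and is no camera call.
- bot.job_done(): hands the job in, once; it reports no verdict.
The state is a dict: "clock": time; "q": joint angles; "joint_velocities": joint speeds; "joint_torque": joint torques, N m; "ee_pos": TCP position; "orientation": TCP orientation; "wrist_force": force on the tool from outside, world axes, zero at the start; "wrist_torque": the same for the moment, N m; "gripper_width": finger opening in mm.
Only numpy, scipy, OpenCV 4.12 (cv2) and the standard library are available. Lean on these libraries where they do the work, as an engineer would, in place of code of your own. Each camera call takes 0.05 s, during which the arm holds its last target.

TASK

Do the pointing check before the gear's bore is gauged: hold the fingertips still one to four centimetres above the middle of the toothed gear for about two seconds, then in the same way above the middle of the thin plug gauge, and then press the black button on the grey station fully down and let it come up again. Touch none of the five loose parts and leave them where they lie; go from one to the next well above everything, and do not bring the fingertips low over the flange, the ring gauge or the thick stepped shaft.

Things in the scene. Friction and masses are not known exactly. Their poses are not given: they have to be found in the camera images.
- gear_mid (a point): plain steel spur gear lying flat on the bench, toothed rim 60 mm across and 12 mm high, with a raised hub 28 mm across whose top is 20 mm above the bench and a bore in its middle; the point is its centre, 10 mm above the bench. To be pointed at first
- plug_gauge_mid (a point): plug gauge, a thin steel rod 96 mm long and 14 mm across with a narrow red ring near one end, lying on the bench in any direction; the point is its centre, 7 mm above the bench. To be pointed at second
- flange_part_mid (a point): bystander: turned steel flange, round with a smooth rim 42 mm across and a raised collar, 16 mm high; the point is its centre, 8 mm above the bench
- ring_gauge_mid (a point): bystander: steel ring gauge, a plain thick ring 55 mm across and 18 mm high with a hole in its middle; the point is its centre, 9 mm above the bench
- shaft_part_mid (a point): bystander: stepped steel shaft 105 mm long and 24 mm across at its thick middle (clearly thicker than the plug gauge, no ring of colour), lying on the bench in any direction; the point is its centre, 12 mm above the bench
- confirm_button_top (a point): centre of the top face of the button on the confirm station; the station is a grey box 84 x 84 x 36 mm fixed to the bench, the button is round, black, 32 mm across, in a steel collar on top of the box, its top face 58 mm above the bench when up; it is pressed straight down
- confirm_station: the grey box under the button; the origin is the middle of its underside. Beyond it, to the robot's right, stands a fixed blue file rack 320 mm high (nearest corner about 0.58 m ahead and 0.40 m right of the robot's base, reaching from there away to the right and back to 0.40 m ahead): clear it when moving in from that side
- confirm_button (a joint): travel of the button in m: 0 is up, 0.006 is fully down; a spring brings it back, and about 5 N holds it fully down
There are look-alikes about, which are no part of the job. Leave any red look-alike of the part that bears flange_part_mid alone.

How it is judged (in metres and radians):
On the way, in this order (a step that is already met when the one before it is completed fails the run):
1. the fingertips dwell just above the middle of the gear (horizontal distance between the grasp point and gear_mid below 0.02 m and height (world z) of the grasp point between 0.036 and 0.095 m), for 1.5 s.
2. the fingertips dwell just above the middle of the plug gauge (horizontal distance between the grasp point and plug_gauge_mid below 0.02 m and height (world z) of the grasp point between 0.03 and 0.089 m), for 1.5 s.
3. the button is pressed down (value of joint confirm_button above 0.0045 m), for 0.05 s.
At the end, for the whole second after the job is handed in: After a 1.5 s dwell above the gear, then the plug gauge (within 20 mm sideways of its middle, fingertips at most about 55 mm above it) and a press of 4.5 mm or more, the button is up again (under 1.5 mm) and the five loose parts lie within 10 mm of where they started (value of joint confirm_button below 0.0015 m and distance of each of gear_mid, flange_part_mid, plug_gauge_mid, ring_gauge_mid, shaft_part_mid from where it was at the start of the episode below 0.01 m and height (world z) of each of gear_mid, flange_part_mid, plug_gauge_mid, ring_gauge_mid, shaft_part_mid below 0.03 m); the robot touches nothing.
It fails at once if a loose part is touched (contact force between any of the fingers, the arm and gear above 0.3 N or contact force between any of the fingers, the arm and flange_part above 0.3 N or contact force between any of the fingers, the arm and plug_gauge above 0.3 N or contact force between any of the fingers, the arm and ring_gauge above 0.3 N or contact force between any of the fingers, the arm and shaft_part above 0.3 N).
It fails at once if a loose part is moved or lifted by more than 10 mm (distance of any of gear_mid, flange_part_mid, plug_gauge_mid, ring_gauge_mid, shaft_part_mid from where it was at the start of the episode above 0.01 m).
It fails at once if the flange, ring gauge or stepped shaft is pointed at (fingertips low above its middle) ((horizontal distance between the grasp point and flange_part_mid below 0.02 m and height (world z) of the grasp point below 0.075 m) or (horizontal distance between the grasp point and ring_gauge_mid below 0.02 m and height (world z) of the grasp point below 0.075 m) or (horizontal distance between the grasp point and shaft_part_mid below 0.02 m and height (world z) of the grasp point below 0.075 m)).
It also fails if it takes over 58 s, if anything falls off the work surface, if the arm or the gripper's body presses on something with over 40 N, if the wrist force passes 120 N, or if a joint passes its speed limit or range.

## Working session

There is one attempt and no reset: what is moved stays moved. The work goes in short steps, Python scripts to look and compute and a tool call to move; the robot and the scene stay as the last step left them, time stands still between calls to the robot, and variables do not carry over. Pictures are saved under pics/ and viewed, and the job is handed in when it is done.

Besides the shell and the picture viewer there is one more tool, called after "Emit:" in YAML: its name, and indented under it one key for each argument. move_arm: Moves the arm, as the interface text tells. Its arguments: {"type":"object","properties":{"deltas":{"type":"array","items":{"type":"array","items":{"type":"array","items":{"type":"number"}}}},"grip":{"type":"number"},"force":{"type":"number"}},"required":["deltas"]}

```bash
mkdir -p pics; ls; python3 - <<'E'
from station import bot, read_camera, camera_params
import cv2, numpy as np
for n in ("side","top"):
    p,d=read_camera(n); cv2.imwrite(f"pics/{n}0.png",p[:,:,::-1]); np.savez(f"{n}0.npz",p=p,d=d)
    print(n,camera_params(n))
print(bot.get_state(), bot.grip_depth)
E
```

```text
pics
side {'fx': 441.4689615282966, 'fy': 441.4689615282966, 'cx': 248.82364678463628, 'cy': 189.08700519086676, 'k1': 0.03362914090241975, 'R': array([[-0.99429759, -0.10521118,  0.01740444],
       [-0.04957756,  0.31155615, -0.94893352],
       [ 0.09441596, -0.94438518, -0.31499565]]), 't': array([ 542.7207668 ,   94.24912372, 1101.75020825])}
top {'fx': 365.4325264360482, 'fy': 365.4325264360482, 'cx': 255.13714446798622, 'cy': 193.06796582386576, 'k1': 0.015412459918887424, 'R': array([[-0.0046944 , -0.99998674, -0.00211641],
       [-0.99714943,  0.00484044, -0.07529662],
       [ 0.07530587,  0.0017569 , -0.99715893]]), 't': array([ 56.89834968, 518.63154035, 884.87473265])}
{'clock': 0.1, 'q': array([-7.77483894e+01,  1.83487747e+01,  8.96998052e+01,  3.46047665e-04,
        7.20424590e+01, -1.14615831e+00]), 'joint_velocities': array([ 0.00147844, -0.01760508, -0.11894438,  0.00816077, -0.01847223,
        0.01633175]), 'joint_torque': array([ 1.54961286e-03, -4.16407371e+01, -2.34704053e+01,  5.31469004e-05,
        4.90286940e-03,  1.58954390e-05]), 'ee_pos': array([ 133.14469383, -558.9426935 ,  230.55569627]), 'orientation': array([[ 9.72785341e-01,  2.31707944e-01, -3.31563988e-04],
       [ 2.31708178e-01, -9.72784100e-01,  1.55395912e-03],
       [ 3.75244965e-05, -1.58849474e-03, -9.99998738e-01]]), 'wrist_force': array([0.178529  , 0.39410704, 0.59371868]), 'wrist_torque': array([ 0.00760995,  0.0245582 , -0.02601272]), 'gripper_width': 85.00134173567062} 18.700000000000003
```

View pics/side0.png

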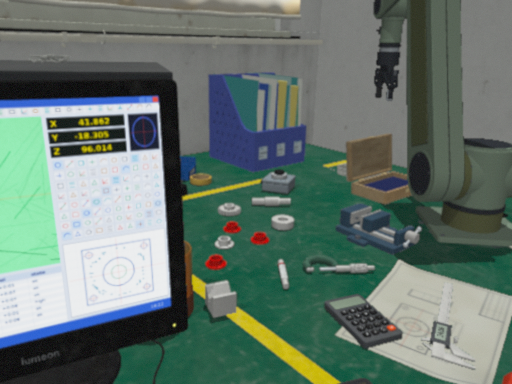

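View pics/top0.png

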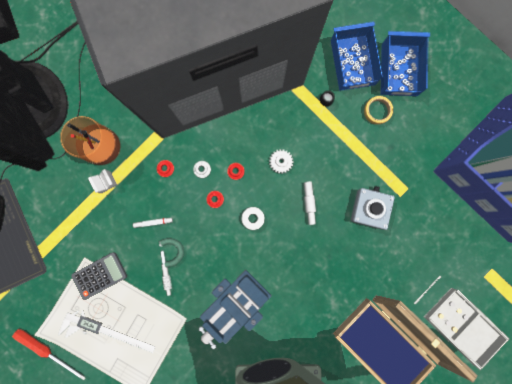

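The top view shows these candidates:
- Gear: the toothed part at (281,161).
- Plug gauge: the thin rod at (153,223). The look-alikes are the thick shaft at (310,203) and the micrometer at (167,272).
- Flange: (202,170), with red copies at (165,169), (236,171) and (215,199).
- Ring gauge: (253,218). There is also a brass ring at (379,110).
- Station: (375,208).

Next I'll check these choices in a close crop.

```bash
cat > h.py <<'E'
import numpy as np, cv2
from station import camera_params
def rays(n,uv):
    c=camera_params(n); K=np.array([[c['fx'],0,c['cx']],[0,c['fy'],c['cy']],[0,0,1]])
    uv=np.asarray(uv,float).reshape(-1,1,2)
    xy=cv2.undistortPoints(uv,K,np.array([c['k1'],0,0,0,0.]),None,None,None).reshape(-1,2)
    return xy,c
def at_z(n,uv,z):
    xy,c=rays(n,uv); d=np.c_[xy,np.ones(len(xy))]@c['R']; o=-c['R'].T@c['t']
    return o+d*((z-o[2])/d[:,2])[:,None]
def cloud(n,d):
    c0=camera_params(n); h,w=d.shape; u,v=np.meshgrid(np.arange(w),np.arange(h))
    xy,c=rays(n,np.stack([u,v],-1).reshape(-1,2)); P=np.c_[xy,np.ones(len(xy))]*d.reshape(-1,1)
    X=(P-c['t'])@c['R']; X[d.ravel()==0]=np.nan; return X.reshape(h,w,3)
E
python3 - <<'E'
from h import *
f=np.load('top0.npz');p=f['p'];X=cloud('top',f['d'])
im=cv2.resize(p[140:240,130:410,::-1],None,fx=2.8,fy=2.8,interpolation=cv2.INTER_CUBIC);cv2.imwrite('pics/crop0.png',im)
f2=np.load('side0.npz')
cv2.imwrite('pics/crop1.png',cv2.resize(f2['p'][160:310,180:320,::-1],None,fx=4,fy=4,interpolation=cv2.INTER_CUBIC))
for nm,(u0,v0,u1,v1),lo in [('gear',(266,147,297,177),5),('plug',(128,212,180,234),4),('shaft',(300,176,320,230),5),('flange',(192,160,212,180),5),('ring',(240,205,267,232),6),('btn',(355,188,395,228),50),('box',(345,180,400,235),25)]:
    S=X[v0:v1,u0:u1]; m=S[...,2]>lo; Q=S[m]
    vv,uu=np.nonzero(m); (cx,cy),r=cv2.minEnclosingCircle(np.c_[uu+u0,vv+v0].astype(np.float32))
    print(nm,len(Q),'mean',Q.mean(0).round(1),'ext',np.nanmin(Q,0).round(),np.nanmax(Q,0).round(),'px',cx,cy,r, 'mid',((np.nanmin(Q,0)+np.nanmax(Q,0))/2).round(1))
B=X[0:140,60:340];print('monitor z',np.nanpercentile(B[...,2],[5,50,95,99]))
m=X[...,2]>60
vis=np.where(m[...,None],p//2+np.array([127,0,0],np.uint8),p);cv2.imwrite('pics/tall.png',vis[:,:,::-1])
for u,v in [(340,100),(300,95),(165,135),(330,5),(240,300),(380,60),(445,170)]:print(u,v,X[v,u].round())
E
```

```text
gear 364 mean [598.5 -11.2  13.9] ext [570. -41.   5.] [628.  17.  24.] px 281.1496887207031 161.34713745117188 11.886624336242676 mid [598.7 -11.9  14.5]
plug 210 mean [448.1 310.5  11. ] ext [421. 245.   4.] [471. 373.  18.] px 153.686279296875 223.0 27.21745491027832 mid [446.2 308.9  10.8]
shaft 345 mean [494.4 -80.6  19.2] ext [442. -94.   9.] [546. -68.  26.] px 311.0 203.0 21.213302612304688 mid [494.  -80.7  17.8]
flange 134 mean [579.9 187.9  10.9] ext [561. 168.   5.] [605. 208.  19.] px 200.76446533203125 167.83058166503906 9.723624229431152 mid [582.9 188.3  12.1]
ring 308 mean [456.4  60.4  18.4] ext [430.  35.   7.] [482.  87.  23.] px 252.9373016357422 218.3585205078125 11.081676483154297 mid [456.3  61.2  15.2]
btn 153 mean [ 478.1 -231.3   57.4] ext [ 463. -251.   51.] [ 494. -213.   62.] px 376.0 210.0 8.24631118774414 mid [ 478.2 -232.3   56.1]
box 1216 mean [ 478.2 -230.2   40.1] ext [ 429. -282.   25.] [ 529. -183.   62.] px 373.6428527832031 208.9107208251953 23.585649490356445 mid [ 479.4 -232.3   43.3]
monitor z [ -0.86612256 225.12928594 376.38479412 377.26311017]
340 100 [ 759. -165.    0.]
300 95 [774. -62.  -1.]
165 135 [664. 277.  27.]
330 5 [794. -67. 359.]
240 300 [259.  92.  16.]
380 60 [ 863. -270.    2.]
445 170 [ 569. -397.   55.]
```

View pics/crop0.png

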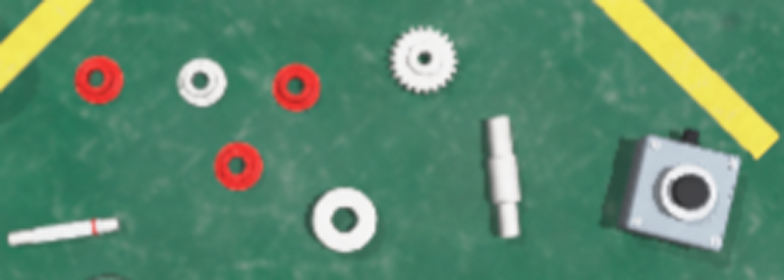

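View pics/crop1.png

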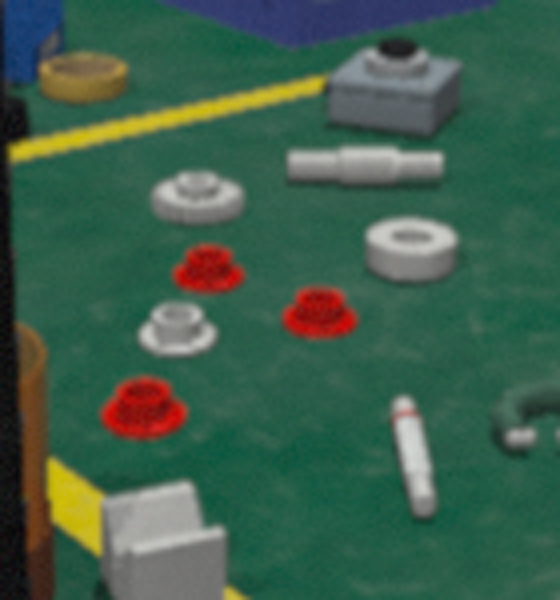

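View pics/tall.png

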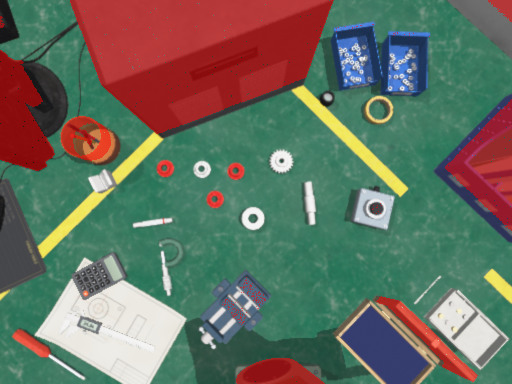

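The top crop settles the choice:
- **Gear:** the toothed part, with its hub at crop (425,58), which is top pixel (281.8,160.7).
- **Plug gauge:** the thin rod with the red ring, from crop (9,239) to (118,223).
- **Thick shaft:** crop (503,177), with no ring of colour.
- **Button:** crop (689,191).

Next I'll refine the positions and check the tall obstacles.

```bash
python3 - <<'E'
from h import *
f=np.load('top0.npz');p=f['p'];X=cloud('top',f['d']);g=np.load('side0.npz');Y=cloud('side',g['d'])
print('gear bore',at_z('top',[[281.8,160.7]],20).round(1), 'plug px',at_z('top',[[133.2,225.4],[172.1,219.6]],7).round(1),'btn',at_z('top',[[130+689/2.8,140+191/2.8]],58).round(1))
# colour-mask centroids
hsv=cv2.cvtColor(p,cv2.COLOR_RGB2HSV)
for nm,(u0,v0,u1,v1),z in [('gear',(266,147,297,177),12),('plug',(128,212,180,234),8),('flange',(191,158,213,181),8),('ring',(239,204,268,233),16),('shaft',(300,176,322,230),14)]:
    m=((hsv[v0:v1,u0:u1,1]<70)&(hsv[v0:v1,u0:u1,2]>110)).astype(np.uint8); n,l,s,_=cv2.connectedComponentsWithStats(m)
    k=1+s[1:,4].argmax(); vv,uu=np.nonzero(l==k); r=cv2.minAreaRect(np.c_[uu+u0,vv+v0].astype(np.float32))
    print(nm,len(uu),'rect',r,'->',at_z('top',[r[0]],z).round(1))
# side-camera cross-check
for nm,(u0,v0,u1,v1),lo,hi in [('gear',(215,200,245,218),5,30),('plug',(274,256,294,292),4,25),('btn',(262,165,298,195),50,70)]:
    S=Y[v0:v1,u0:u1].reshape(-1,3);S=S[(S[:,2]>lo)&(S[:,2]<hi)];print('side',nm,len(S),((np.percentile(S,2,0)+np.percentile(S,98,0))/2).round(1),S.mean(0).round(1))
P=X.reshape(-1,3);P=P[P[:,2]>60]
for c in [(598,-12),(447,310),(478,-231)]:
    d=np.hypot(P[:,0]-c[0],P[:,1]-c[1]);i=np.argsort(d)
    i=[j for j in i if d[j]>60][:1];print('near tall',c,d[i],P[i].round())
S=X[295:384,330:480].reshape(-1,3);print('case max z',np.nanpercentile(S[:,2],99.5))
E
```

```text
gear bore [[599.4 -12.3  20. ]] plug px [[440.6 358.5   7. ]
 [454.5 261.9   7. ]] btn [[ 478.8 -230.5   58. ]]
gear 467 rect ((281.0, 161.0), (24.0, 24.0), 90.0) -> [[599.9 -10.9  12. ]]
plug 235 rect ((152.1296844482422, 222.10240173339844), (6.543109893798828, 40.6607551574707), 83.2901611328125) -> [[448.5 311.3   8. ]]
flange 242 rect ((201.5, 169.0), (18.0, 17.0), 90.0) -> [[581.2 189.3   8. ]]
ring 409 rect ((252.5, 218.5), (23.0, 23.0), 90.0) -> [[456.2  61.2  16. ]]
shaft 399 rect ((310.0311279296875, 202.49806213378906), (43.415287017822266, 10.354796409606934), 86.42366790771484) -> [[495.2 -81.8  14. ]]
side gear 191 [600.2  -7.3  12.9] [599.   -3.3  12.4]
side plug 172 [448.4 311.    9.1] [448.  316.7  10.5]
side btn 43 [ 480.2 -230.4   54.2] [ 479.8 -227.4   55.1]
near tall (598, -12) [157.05317209] [[740.  55. 308.]]
near tall (447, 310) [190.59348696] [[602. 421. 107.]]
near tall (478, -231) [184.97608936] [[ 565. -394.  267.]]
case max z 156.360576245316
```

```bash
cat > d.py <<'E'
import sys,numpy as np
from station import bot
s=bot.get_state();T=np.array(list(map(float,sys.argv[1:4])))
print('now',s['ee_pos'].round(1),'t',round(s['clock'],2),'w',round(s['gripper_width'],1),'F',s['wrist_force'].round(1),'q',s['q'].round(0))
print('tool delta',(s['orientation'].T@(T-s['ee_pos'])).round(1))
E
python3 d.py 599 -11.5 300
```

```text
now [ 133.1 -558.9  230.6] t 0.1 w 85.0 F [0.2 0.4 0.6] q [-78.  18.  90.   0.  72.  -1.]
tool delta [ 580.  -424.7  -68.7]
```

Emit:
move_arm:
  deltas:
    - [[0,0,-20,0],[0,0,-45,0],[10,-7,-65,0],[30,-22,-70,0],[55,-40,-70,0],[85,-62,-70,0],[115,-84,-70,0],[145,-106,-70,0],[175,-128,-70,0],[205,-150,-70,0],[230,-168,-70,0],[245,-179,-70,0]]
  grip: 0

```text
clock: 1.1
ee_pos: [331.3, -325.5, 300.6]
orientation: [[0.972, 0.234, -0.0], [0.234, -0.972, 0.003], [0.001, -0.003, -1.0]]
wrist_force: [-0.2, -0.8, 0.4]
gripper_width: 0.1
```

```bash
python3 d.py 599 -11.5 300
```

```text
now [ 331.3 -325.5  300.6] t 1.1 w 0.1 F [-0.2 -0.8  0.4] q [-46.   6.  96.   0.  78.  30.]
tool delta [ 333.6 -242.7    1.5]
```

Emit:
move_arm:
  deltas:
    - [[20,-15,0,0],[45,-33,0,0],[75,-55,0,0],[105,-76,0,0],[140,-102,0,0],[175,-127,0,0],[210,-153,0,0],[245,-178,0,0],[275,-200,0,0],[300,-218,0,0],[320,-233,0,0],[333.5,-242.5,0,0]]

```text
clock: 2.1
ee_pos: [600.1, -9.2, 300.5]
orientation: [[0.972, 0.236, -0.001], [0.236, -0.972, 0.004], [-0.0, -0.004, -1.0]]
wrist_force: [-0.3, -0.2, -0.3]
gripper_width: 0.5
```

```bash
python3 d.py 599 -11.5 45
```

```text
now [600.1  -9.2 300.5] t 2.1 w 0.5 F [-0.3 -0.2 -0.3] q [-2. 19. 79.  0. 82. 74.]
tool delta [ -1.6   3.  255.5]
```

Emit:
move_arm:
  deltas:
    - [[-1,1,15,0],[-1,2,35,0],[-1.5,3,60,0],[-1.5,3,85,0],[-1.5,3,110,0],[-1.5,3,135,0],[-1.5,3,160,0],[-1.5,3,180,0],[-1.5,3,190,0],[-1.5,3,195,0],[-1.5,3,195,0]]

```text
clock: 3.02
ee_pos: [598.8, -11.7, 104.6]
orientation: [[0.972, 0.236, -0.003], [0.236, -0.972, 0.004], [-0.002, -0.004, -1.0]]
wrist_force: [-0.7, 1.4, 0.2]
gripper_width: -0.4
```

```bash
python3 d.py 599 -11.5 47; python3 - <<'E'
from station import read_camera
import cv2, numpy as np
p,d=read_camera('side'); a=cv2.resize(p[100:260,160:320,::-1],None,fx=3,fy=3,interpolation=cv2.INTER_CUBIC)
p,d=read_camera('top'); b=cv2.resize(p[100:230,200:330,::-1],(480,480),interpolation=cv2.INTER_CUBIC)
cv2.imwrite('pics/g1.png',cv2.resize(np.hstack([a,b]),(800,400)))
E
```

```text
now [598.8 -11.7 104.6] t 3.02 w -0.4 F [-0.7  1.4  0.2] q [-2. 26. 96.  0. 57. 74.]
tool delta [ 0.4  0.1 57.6]
```

View pics/g1.png

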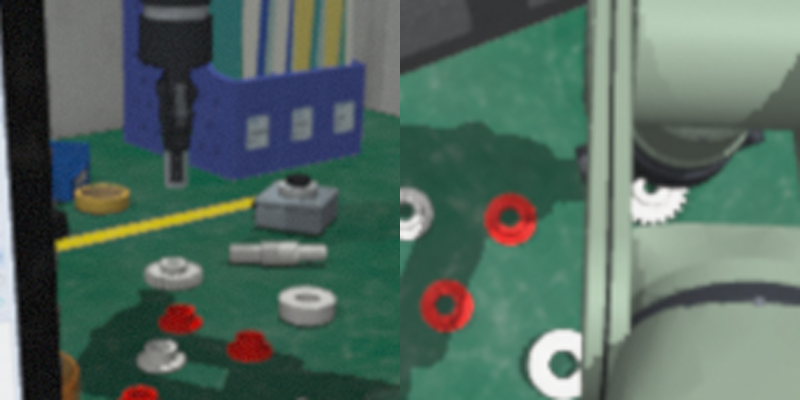

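The side view shows the closed fingertips at about (176,186), straight above the gear hub at (173,263), with clear space between them. I'll go down and dwell.

Emit:
move_arm:
  deltas:
    - [[0,0,10,0],[0,0,22,0],[0,0,35,0],[0,0,46,0],[0,0,54,0],[0,0,58,0],[0,0,58,0],[0,0,58,0],[0,0,58,0],[0,0,58,0],[0,0,58,0],[0,0,58,0]]

```text
clock: 4.12
ee_pos: [600.2, -11.6, 48.9]
orientation: [[0.972, 0.236, 0.002], [0.236, -0.972, 0.004], [0.002, -0.003, -1.0]]
wrist_force: [0.2, -0.0, -0.2]
gripper_width: -0.6
```

Emit:
move_arm:
  deltas:
    - [[0,0,0,0],[0,0,0,0],[0,0,0,0],[0,0,0,0],[0,0,0,0],[0,0,0,0],[0,0,0,0],[0,0,0,0],[0,0,0,0],[0,0,0,0],[0,0,0,0],[0,0,0,0]]

```text
clock: 5.12
ee_pos: [600.3, -11.6, 48.9]
orientation: [[0.972, 0.236, 0.002], [0.236, -0.972, 0.004], [0.002, -0.003, -1.0]]
wrist_force: [0.4, 0.5, -0.1]
gripper_width: -0.3
```

Emit:
move_arm:
  deltas:
    - [[0,0,0,0],[0,0,0,0],[0,0,0,0],[0,0,0,0],[0,0,0,0],[0,0,0,0],[0,0,0,0],[0,0,0,0],[0,0,0,0],[0,0,0,0],[0,0,0,0],[0,0,0,0]]

```text
clock: 6.12
ee_pos: [600.2, -11.6, 48.9]
orientation: [[0.972, 0.236, 0.001], [0.236, -0.972, 0.003], [0.002, -0.003, -1.0]]
wrist_force: [-0.2, -0.3, -0.3]
gripper_width: 0.0
```

```bash
python3 d.py 599 -11.5 250; python3 - <<'E'
from station import read_camera
import cv2, numpy as np
p,d=read_camera('side'); cv2.imwrite('pics/g2.png',cv2.resize(p[100:260,160:320,::-1],None,fx=3,fy=3,interpolation=cv2.INTER_CUBIC))
E
```

```text
now [600.2 -11.6  48.9] t 6.12 w 0.0 F [-0.2 -0.3 -0.3] q [ -2.  30. 100.   0.  50.  74.]
tool delta [  -0.7   -1.  -201.1]
```

View pics/g2.png

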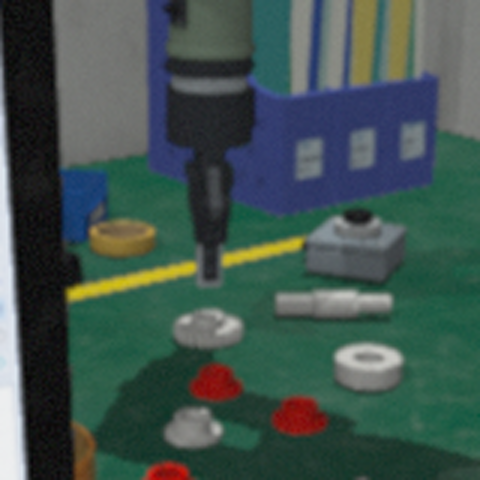

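The tips, at (209,287), are just above the hub at (208,318), and the gear has not moved. The dwell lasted over 2 s. I'll rise and cross to the plug gauge.

Emit:
move_arm:
  deltas:
    - [[0,0,-10,0],[0,0,-28,0],[0,0,-50,0],[0,0,-75,0],[0,0,-100,0],[0,0,-125,0],[0,0,-150,0],[0,0,-170,0],[0,0,-185,0],[0,0,-195,0],[0,0,-200,0]]

```text
clock: 7.08
ee_pos: [600.4, -12.3, 251.1]
orientation: [[0.972, 0.236, 0.005], [0.236, -0.972, 0.003], [0.005, -0.002, -1.0]]
wrist_force: [-0.4, -0.4, 0.0]
gripper_width: -0.1
```

```bash
python3 d.py 448 310.5 250
```

```text
now [600.4 -12.3 251.1] t 7.08 w -0.1 F [-0.4 -0.4  0. ] q [-2. 20. 84.  0. 75. 74.]
tool delta [ -71.9 -349.7    1.5]
```

Emit:
move_arm:
  deltas:
    - [[-3,-15,0,0],[-9,-42,0,0],[-16,-77,0,0],[-23,-112,0,0],[-30,-147,0,0],[-37,-182,0,0],[-45,-217,0,0],[-52,-252,0,0],[-59,-287,0,0],[-66,-320,0,0],[-70,-340,0,0],[-72,-349.5,0,0]]

```text
clock: 8.08
ee_pos: [445.3, 312.7, 250.5]
orientation: [[0.971, 0.239, 0.002], [0.239, -0.971, 0.003], [0.003, -0.003, -1.0]]
wrist_force: [0.3, -0.3, -0.2]
gripper_width: 0.1
```

```bash
python3 d.py 448 310.5 40
```

```text
now [445.3 312.7 250.5] t 8.08 w 0.1 F [ 0.3 -0.3 -0.2] q [ 34.  15.  92.   0.  73. 110.]
tool delta [  1.5   3.3 210.5]
```

Emit:
move_arm:
  deltas:
    - [[1,1,12,0],[1.5,2,30,0],[1.5,3,55,0],[1.5,3,80,0],[1.5,3,105,0],[1.5,3,125,0],[1.5,3,142,0],[1.5,3,150,0],[1.5,3,152,0],[1.5,3,152,0]]

```text
clock: 8.92
ee_pos: [447.7, 310.3, 98.2]
orientation: [[0.971, 0.239, 0.001], [0.239, -0.971, 0.002], [0.002, -0.002, -1.0]]
wrist_force: [-0.0, 0.3, 0.4]
gripper_width: 0.2
```

```bash
python3 d.py 448 310.5 42; python3 - <<'E'
from station import read_camera
import cv2, numpy as np
p,d=read_camera('side'); cv2.imwrite('pics/p1.png',cv2.resize(p[150:310,200:360,::-1],None,fx=3,fy=3,interpolation=cv2.INTER_CUBIC))
E
```

```text
now [447.7 310.3  98.2] t 8.92 w 0.2 F [-0.   0.3  0.4] q [ 33.  22. 105.   0.  53. 110.]
tool delta [ 0.3 -0.  56.2]
```

View pics/p1.png

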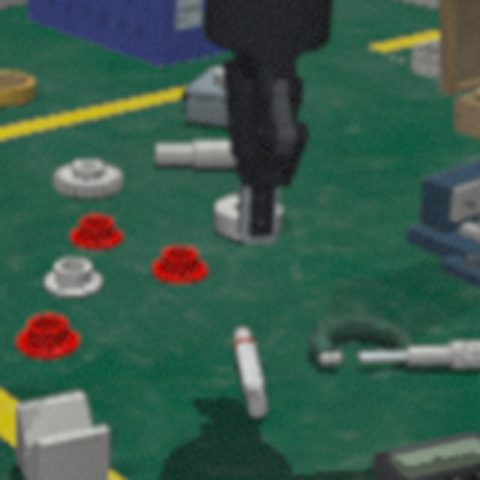

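```bash
python3 - <<'E'
from h import *
c=camera_params('side');K=np.array([[c['fx'],0,c['cx']],[0,c['fy'],c['cy']],[0,0,1]])
q,_=cv2.projectPoints(np.array([[447.7,310.3,98.2],[448,310.5,7],[448,310.5,14]]),cv2.Rodrigues(c['R'])[0],c['t'],K,np.array([c['k1'],0,0,0,0.]))
print((q.reshape(-1,2)-[200,150])*3)
E
```

```text
[[254.14519281 239.32941156]
 [247.63592263 370.65955177]
 [248.08115079 360.88893674]]
```

The tips show at (260,238) and the model puts them at (254,239). The plug's middle is near (251,372) and the model says (248,371). The offset is only 2–4 mm, well inside 20 mm, so I'll go down and dwell.

Emit:
move_arm:
  deltas:
    - [[0,0,10,0],[0,0,22,0],[0,0,35,0],[0,0,46,0],[0,0,53,0],[0,0,56,0],[0,0,56,0],[0,0,56,0],[0,0,56,0],[0,0,56,0],[0,0,56,0],[0,0,56,0]]

```text
clock: 9.97
ee_pos: [448.5, 311.0, 43.3]
orientation: [[0.971, 0.239, 0.003], [0.239, -0.971, 0.004], [0.004, -0.003, -1.0]]
wrist_force: [0.8, -0.2, -0.1]
gripper_width: 0.3
```

Emit:
move_arm:
  deltas:
    - [[0,0,0,0],[0,0,0,0],[0,0,0,0],[0,0,0,0],[0,0,0,0],[0,0,0,0],[0,0,0,0],[0,0,0,0],[0,0,0,0],[0,0,0,0],[0,0,0,0],[0,0,0,0]]

```text
clock: 10.97
ee_pos: [448.5, 311.0, 43.3]
orientation: [[0.971, 0.239, 0.003], [0.239, -0.971, 0.004], [0.004, -0.003, -1.0]]
wrist_force: [0.3, -0.4, 0.2]
gripper_width: 0.1
```

Emit:
move_arm:
  deltas:
    - [[0,0,0,0],[0,0,0,0],[0,0,0,0],[0,0,0,0],[0,0,0,0],[0,0,0,0],[0,0,0,0],[0,0,0,0],[0,0,0,0],[0,0,0,0],[0,0,0,0],[0,0,0,0]]

```text
clock: 11.97
ee_pos: [448.5, 311.0, 43.3]
orientation: [[0.971, 0.239, 0.003], [0.239, -0.971, 0.004], [0.004, -0.003, -1.0]]
wrist_force: [0.4, -0.1, 0.3]
gripper_width: -0.1
```

```bash
python3 d.py 448 310.5 250; python3 - <<'E'
from station import read_camera
import cv2, numpy as np
p,d=read_camera('side'); cv2.imwrite('pics/p2.png',cv2.resize(p[150:310,200:360,::-1],None,fx=3,fy=3,interpolation=cv2.INTER_CUBIC))
E
```

```text
now [448.5 311.   43.3] t 11.97 w -0.1 F [ 0.4 -0.1  0.3] q [ 33.  26. 108.   0.  46. 110.]
tool delta [ 2.000e-01 -2.000e-01 -2.067e+02]
```

View pics/p2.png

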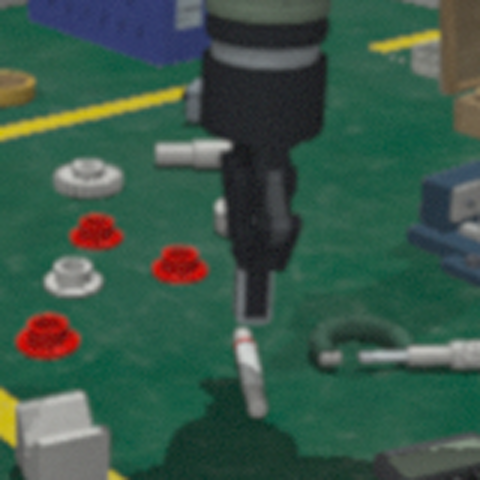

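The tips, at (255,318), hover above the plug's middle at (250,370), and the plug has not moved. I'll rise and go to the button.

Emit:
move_arm:
  deltas:
    - [[0,0,-10,0],[0,0,-28,0],[0,0,-50,0],[0,0,-75,0],[0,0,-100,0],[0,0,-125,0],[0,0,-150,0],[0,0,-170,0],[0,0,-187,0],[0,0,-200,0],[0,0,-205,0]]

```text
clock: 12.93
ee_pos: [448.5, 310.7, 251.4]
orientation: [[0.971, 0.239, 0.007], [0.239, -0.971, 0.006], [0.009, -0.005, -1.0]]
wrist_force: [0.6, 0.2, 0.8]
gripper_width: 0.1
```

```bash
python3 d.py 479 -231 250
```

```text
now [448.5 310.7 251.4] t 12.93 w 0.1 F [0.6 0.2 0.8] q [ 33.  15.  92.   0.  73. 110.]
tool delta [-99.9 533.2  -1.8]
```

Emit:
move_arm:
  deltas:
    - [[-3,15,0,0],[-7,38,0,0],[-13,68,0,0],[-19,100,0,0],[-25,132,0,0],[-31,164,0,0],[-37,196,0,0],[-43,228,0,0],[-49,260,0,0],[-54,288,0,0],[-58,308,0,0],[-60,320,0,0]]

```text
clock: 13.93
ee_pos: [465.6, -17.3, 248.8]
orientation: [[0.972, 0.237, 0.006], [0.237, -0.972, 0.005], [0.007, -0.004, -1.0]]
wrist_force: [-0.3, -0.6, -0.2]
gripper_width: -0.0
```

```bash
python3 d.py 479 -231 250
```

```text
now [465.6 -17.3 248.8] t 13.93 w -0.0 F [-0.3 -0.6 -0.2] q [ -4.   8. 101.   0.  71.  72.]
tool delta [-37.5 210.8  -2.3]
```

Emit:
move_arm:
  deltas:
    - [[-2,10,0,0],[-5,28,0,0],[-9,52,0,0],[-14,78,0,0],[-18,104,0,0],[-23,130,0,0],[-28,156,0,0],[-32,180,0,0],[-35,198,0,0],[-37,208,0,0],[-37.5,211,0,0],[-37.5,211,0,0]]

```text
clock: 14.93
ee_pos: [478.4, -231.4, 247.2]
orientation: [[0.972, 0.236, 0.004], [0.236, -0.972, 0.006], [0.006, -0.005, -1.0]]
wrist_force: [0.4, -0.3, 0.1]
gripper_width: -0.1
```

```bash
python3 d.py 479 -231 90
```

```text
now [ 478.4 -231.4  247.2] t 14.93 w -0.1 F [ 0.4 -0.3  0.1] q [-27.  14.  94.   0.  72.  49.]
tool delta [ -0.2   0.6 157.2]
```

Emit:
move_arm:
  deltas:
    - [[0,0,12,0],[0,0,30,0],[0,0,55,0],[0,0,80,0],[0,0,105,0],[0,0,128,0],[0,0,145,0],[0,0,154,0],[0,0,157,0],[0,0,157,0]]

```text
clock: 15.77
ee_pos: [479.0, -229.6, 90.1]
orientation: [[0.972, 0.236, 0.004], [0.236, -0.972, 0.007], [0.005, -0.006, -1.0]]
wrist_force: [-0.0, 0.8, 0.1]
gripper_width: 0.0
```

```bash
python3 d.py 479 -231 62; python3 - <<'E'
from station import read_camera
import cv2, numpy as np
p,d=read_camera('side'); cv2.imwrite('pics/b1.png',cv2.resize(p[110:230,220:340,::-1],None,fx=4,fy=4,interpolation=cv2.INTER_CUBIC))
E
```

```text
now [ 479.  -229.6   90.1] t 15.77 w 0.0 F [-0.   0.8  0.1] q [-27.  22. 107.   1.  51.  49.]
tool delta [-0.5  1.5 28.1]
```

View pics/b1.png

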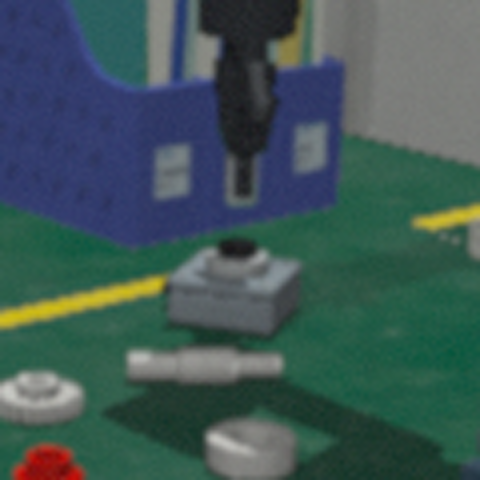

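The tips, at (241,200), are over the button at (238,247). I'll go down in steps and press.

Emit:
move_arm:
  deltas:
    - [[0,1.5,8,0],[0,1.5,17,0],[0,1.5,24,0],[0,1.5,28,0],[0,1.5,30,0],[0,1.5,31.5,0],[0,1.5,33,0],[0,1.5,34.5,0],[0,1.5,35,0],[0,1.5,35,0]]

```text
clock: 16.65
ee_pos: [480.1, -231.4, 56.1]
orientation: [[0.972, 0.236, 0.005], [0.236, -0.972, 0.006], [0.007, -0.004, -1.0]]
wrist_force: [-1.0, -0.2, 2.2]
gripper_width: -0.3
```

Emit:
move_arm:
  deltas:
    - [[0,0,1.5,0],[0,0,3,0],[0,0,4.5,0],[0,0,5.5,0],[0,0,5.5,0],[0,0,5.5,0]]

```text
clock: 17.15
ee_pos: [480.2, -231.5, 51.9]
orientation: [[0.972, 0.236, 0.006], [0.236, -0.972, 0.005], [0.007, -0.004, -1.0]]
wrist_force: [-3.9, 1.5, 13.1]
gripper_width: -0.1
```

It read 13 N at z = 51.9, which is the bottom stop (58 − 6 mm). I'll hold briefly with a little more push, then come up.

Emit:
move_arm:
  deltas:
    - [[0,0,1,0],[0,0,1,0],[0,0,1,0],[0,0,1,0]]

```text
clock: 17.48
ee_pos: [480.2, -231.5, 51.9]
orientation: [[0.972, 0.236, 0.006], [0.236, -0.972, 0.005], [0.007, -0.004, -1.0]]
wrist_force: [-3.5, 1.5, 11.6]
gripper_width: 0.1
```

```bash
python3 - <<'E'
from station import read_camera,bot
import cv2, numpy as np
p,d=read_camera('side'); cv2.imwrite('pics/b2.png',cv2.resize(p[150:210,250:310,::-1],None,fx=8,fy=8,interpolation=cv2.INTER_CUBIC))
s=bot.get_state();print(s['ee_pos'],s['wrist_force'])
E
```

```text
[ 480.21630549 -231.48690817   51.95673887] [-3.19451591  1.4687035  12.06227807]
```

View pics/b2.png

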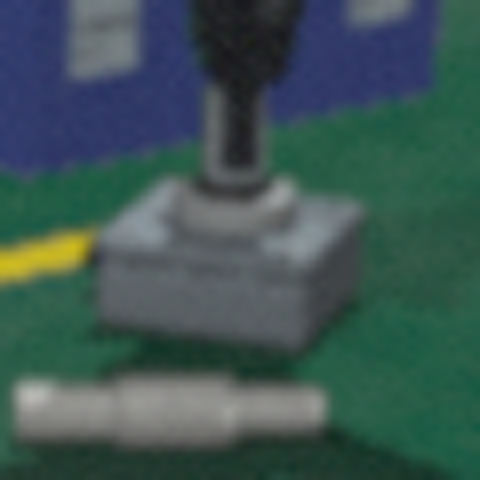

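The fingertips are on the black cap, which is sunk into its collar (around (235,188)), so it is fully down. Now I'll retreat straight up.

Emit:
move_arm:
  deltas:
    - [[0,0,-4,0],[0,0,-10,0],[0,0,-22,0],[0,0,-40,0],[0,0,-62,0],[0,0,-85,0],[0,0,-110,0],[0,0,-132,0],[0,0,-150,0],[0,0,-162,0],[0,0,-168,0],[0,0,-168,0]]

```text
clock: 18.53
ee_pos: [479.8, -232.7, 221.2]
orientation: [[0.972, 0.236, 0.009], [0.236, -0.972, 0.004], [0.01, -0.002, -1.0]]
wrist_force: [0.7, -0.7, -0.3]
gripper_width: -0.3
```

```bash
python3 - <<'E'
from station import read_camera,bot
import cv2, numpy as np
from h import *
p,d=read_camera('side'); b=cv2.resize(p[140:300,180:320,::-1],(525,600),interpolation=cv2.INTER_CUBIC)
cv2.imwrite('pics/e1.png',b)
a=np.load('side0.npz')['p'].astype(int); D=np.abs(cv2.GaussianBlur(p,(5,5),0).astype(int)-cv2.GaussianBlur(a.astype(np.uint8),(5,5),0)).sum(2)
for nm,(u0,v0,u1,v1) in dict(gear=(215,200,245,218),plug=(274,256,294,292),ring=(268,212,298,232),flange=(212,234,238,252),shaft=(250,194,294,210),station=(258,165,300,195)).items(): print(nm,D[v0:v1,u0:u1].max(),D[v0:v1,u0:u1].mean().round(1))
s=bot.get_state();print(s['ee_pos'],s['wrist_force'],s['clock'])
E
```

```text
gear 6 1.0
plug 6 1.3
ring 223 51.0
flange 4 1.1
shaft 165 34.4
station 17 1.4
[ 479.24453566 -232.36244066  219.9231639 ] [ 0.2554362   0.39135899 -0.08452471] 18.5833
```

View pics/e1.png

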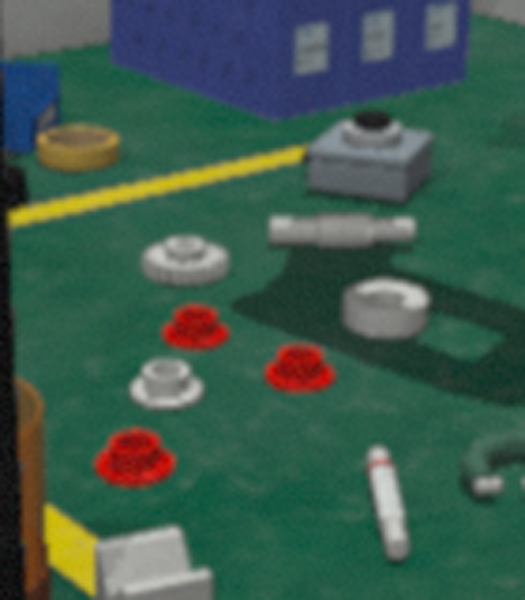

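All the parts lie where they were; the ring and shaft differ only because the arm's shadow falls on them. The button is up again at (373,122). I'll hand the job in.

```bash
python3 -c "
from station import bot
print(bot.job_done())"
```

```text
the job is handed in; nothing more can be done
None
```

I did the pointing check in order and handed the job in at about 18.6 s on the robot's clock; the hand-in gives no verdict.

| Step | Where the fingertips were | Result |
|---|---|---|
| Gear | TCP (600, −12, 49), about 29 mm above the hub | held still for over 2 s |
| Plug gauge | TCP (448, 311, 43), about 29 mm above the rod | held still for over 2 s |
| Button | pressed down to z = 52 mm | read about 12–13 N at the bottom stop, then released |

I closed the gripper at the start and crossed between targets at 250–300 mm.

**Last checks:**
- **Loose parts:** in the final side picture, the gear, plug gauge and flange match the first picture almost exactly. The ring gauge and stepped shaft also look unmoved, but the arm's shadow fell on both, so the picture comparison could not confirm them.
- **Button and arm:** the button is up again, and the arm stands clear with no force on the wrist.
- **Disagreement:** over the plug gauge, the side camera put the fingertips 2–4 mm away from where the calibration predicted, well inside the 20 mm allowed.

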